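Put the forming dies away in the locked die safe

TASK

Put all the forming dies on the bench away in the die safe: take the T-key from its stand, lower it down the safe's lock shaft onto the square stem and turn it counterclockwise as far as it goes to draw the bolt, then push every die through the spring flap so that it drops inside and the flap swings shut behind it. Afterwards turn the stem fully back with the key to lock the safe again, and put the key back upright in its stand. Leave the other things on the bench alone.

Things in the scene. Friction and masses are not known exactly. Their poses are not given: they have to be found in the camera images.
- safe: the die safe: a fixed grey box 250 mm deep (x = 0 to 250 mm) and 256 mm wide (y = -88 to 168 mm), with a clear fixed top 205 mm above the bench (rim 208). Origin on the bench below mouth; x into the safe, y to its left, z up. Place and yaw vary. A 45 degree slide starts 20 mm in front of the wall (x = -20 mm) and drops inside: a die whose middle is pushed well past that edge tips and slides in
- mouth (a point): the middle of the flap opening, in the front plane at the apron's height, 140 mm above the bench; axes as the safe. Opening 46 mm wide, from the slide up to 46 mm above this point, in a wall 8 mm thick under a 14 mm lintel. The flat apron, without side walls, spans x = -130 to -20, y = -45 to 45 mm. A bolt keeper stands at x = -24 to 0, y = 58 to 158 mm, its top 30 mm above the apron
- flap (a joint): the black spring flap behind the opening's wall, hinged along its top edge: 0 shut (hanging), grows as it swings inwards, to 1.5 rad. A very light spring (about 0.02 N m wide open); it swings shut by itself
- shaft (a point): the centre of the mouth of the lock shaft: a square bore 37 mm wide, sides along the safe's x and y, in a dark steel block 72 mm square whose top is 150 mm above the bench; it lies 60 mm in front of and 130 mm to the left of mouth. Axes as the safe
- stem_top (a point): the tip of the brass square stem, on the shaft's axis, 72 mm below the shaft's mouth (78 mm above the bench). The stem is 14 mm square with an 8 mm high conical tip; its axes turn with it, x and y square to its flats
- stem (a joint): the turn of the stem in rad: 0 locked (flats along the safe's x and y; it starts between 0 and 0.1), grows counterclockwise seen from above to its stop at 1.2 (unlocked, bolt drawn). It stays where it is left; turning takes about 0.15 N m. The stem drives the bolt
- bolt_tip (a point): the tip of the bolt, a 12 mm square steel bar across the outside of the opening, its axis 12 mm in front of the wall and 18 mm above the apron. Locked, its tip is near the opening's middle (y = -2 mm) and stops dies; unlocked it has drawn back 54 mm to the left (y = 52 mm)
- key: the steel T-key, 0.3 kg; origin at its foot, z up along its rod, x along its crossbar. A 12 mm round rod; a disc flange 52 mm across, underside 100 mm above the foot, 8 mm thick; at the foot a square socket, outside 23.5 mm, inside 16.5 mm, 30 mm deep, sides along x and y, with 0.2 rad of play on the stem either way
- key_grip (a point): the centre of the key's crossbar, the place to grip, 170 mm above its foot. Crossbar 84 mm long (along x), 12 mm wide, 14 mm high. With the key fully down in the shaft the flange rests on the shaft's mouth, this point is 220 mm above the bench, the socket covers the stem, and the key stays upright if let go
- key_foot (a point): the middle of the open lower end of the key's socket. Fully down in the shaft it is 28 mm below the stem's tip
- stand_mouth (a point): the centre of the top of the key's stand, a fixed wooden post 60 mm square and 110 mm high with a 37 mm square bore, sides along its x and y. The key hangs upright in it with its flange flat on the top (key_grip 70 mm above this point); place and yaw vary. The key starts here
- die0_c (a point): the centre of a forming die: an aluminium bar 64 mm long (along its x), 30 mm wide and 30 mm high, 0.11 to 0.2 kg, starting flat on the bench. Three or four dies are there
- die1_c (a point): the same kind of die as die0; its centre and axes likewise (None when this run has no such die)
- die2_c (a point): the same kind of die as die0; its centre and axes likewise (None when this run has no such die)
- die3_c (a point): the same kind of die as die0; its centre and axes likewise (None when this run has no such die)
- bowl: white bowl, 100 mm across, 45 mm high (bystander), origin under its centre
- jar: amber jar 44 mm across, 65 mm high (bystander), origin under its centre
- can: blue can 52 mm across, 160 mm high (bystander), origin under its centre
- driver: screwdriver lying on the bench near the robot (bystander), origin on its underside, along x
- weight: brass weight 36 mm across, 30 mm high (bystander), origin under its centre
- cup: white cup 70 mm across, 80 mm high (bystander), origin under its centre
Not all that is in view belongs to the job. What is shaped like the part that bears die3_c but green is not meant. What is shaped like the part that bears die0_c but purple is not meant.

How it is judged:
On the way, in this order (a step that is already met when the one before it is completed fails the run):
1. with the key down on the stem, the stem is turned to unlocked (at least 1.0 rad) (horizontal distance between key_foot and stem_top below 0.006 m and z of key_foot in the frame of stem_top below -0.012 m and value of joint stem above 1 rad), for 0.2 s.
2. every die is inside the safe and the flap has swung shut (x of die0_c in the frame of mouth between 0.012 and 0.24 m and y of die0_c in the frame of mouth between -0.08 and 0.16 m and z of each of die0_c, die1_c, die2_c, die3_c in the frame of mouth below 0.05 m and x of die1_c in the frame of mouth between 0.012 and 0.24 m and y of die1_c in the frame of mouth between -0.08 and 0.16 m and x of die2_c in the frame of mouth between 0.012 and 0.24 m and y of die2_c in the frame of mouth between -0.08 and 0.16 m and x of die3_c in the frame of mouth between 0.012 and 0.24 m and y of die3_c in the frame of mouth between -0.08 and 0.16 m and value of joint flap below 0.12 rad), for 0.3 s.
3. with the key down on the stem, the stem is turned back to locked (under 0.15 rad) (horizontal distance between key_foot and stem_top below 0.006 m and z of key_foot in the frame of stem_top below -0.012 m and value of joint stem below 0.15 rad), for 0.2 s.
At the end, for the whole second after the job is handed in: every die inside the safe (centre 12 mm or more behind the front plane), flap within 0.12 rad of shut, stem under 0.15 rad, the key in its stand, let go and at rest: crossbar within 10 mm of the stand's axis, less than 80 mm above its top, upright within 0.08 rad (all of step 2 and value of joint stem below 0.15 rad and horizontal distance between key_grip and stand_mouth below 0.01 m and z of key_grip in the frame of stand_mouth below 0.08 m and angle between key_grip's own z axis and vertical below 0.08 rad and linear speed of key below 0.03 m/s); the robot touches nothing.
It fails at once if a bystander is pushed more than 60 mm away (distance of any of bowl, jar, can, driver, weight, cup from where it was at the start of the episode above 0.06 m).
It fails at once if the bowl, jar, can or cup is tipped over (angle between any of bowl, jar, can, cup's own z axis and vertical above 0.6 rad).
Of die0, die1, die2, die3 only 3 to 4 are there at a start; the rules pass over those that are not, and their reading is None.
At some moment in a run one of die0, die1, die2, die3 may be knocked a few centimetres aside while the robot is not near it.
It also fails if it takes over 210 s, if anything falls off the work surface, if the arm or the gripper's body presses on something with over 40 N, if the wrist force passes 120 N, or if a joint passes its speed limit or range.

ROBOT

A 6-joint arm with a two-finger parallel gripper is mounted at the origin on the work surface. World frame = base frame: x ahead of the robot, y to its left, z up, the work surface at z = 0. Lengths are in m, angles in rad, forces in N, time in s.
With the tool pointing down it reaches from about 0.275 to 0.875 m from the base axis. Payload 12.5 kg.
Tool frame: the origin (TCP) lies midway between the tips of the shut fingers; the grasp point (between the pads) lies arm.hold_point_z behind it (arm.hold_point_z is the distance from the TCP to the grasp point, in m); z points along the fingers, y is the line along which they close (so a half turn about z gives the same grasp; the last joint's range is limited). The gripper opens to 85 mm and grips with 20 to 120 N. Pads are 22 mm wide; open, the fingers measure 114 mm over their backs; the gripper's body (76 mm by 85 mm) begins 54 mm behind the grasp point. The pads swing forward as they close: fully open they stand 13 mm farther back than shut.
Start: joints at [-1.297, 0.351, 1.652, -0, 1.139, -0.085], TCP at [0.193, -0.515, 0.231] pointing down, gripper open.
Joint ranges: [-2.75, 2.75], [-0.79, 2.1], [0.01, 2.65], [-1.57, 4.71], [0.07, 3.14], [-2.87, 2.87]. Speed limits (rad/s): [2.22, 2.22, 2.79, 3.14, 3.14, 3.14].

INTERFACE

Orientations are given as a rotation vector (axis times angle).
In Python, from rig import arm gives the robot as it stands. Calls block until the motion is done:
- arm.move_pose(position, orientation): joint-space move of the TCP to a pose.
- arm.movel(position, max_speed=0.15, ori=None): straight line of the TCP; ori=None keeps the orientation; max_speed is the mean speed in m/s.
- arm.movej(angles): joint-space move.
- arm.move_gripper(opening, squeeze=None): opening from 0.0 (shut) to 1.0 (fully open); squeeze is the grip in N (None keeps the last); returns when the fingers have stopped.
- arm.dwell(seconds).
- arm.inverse_kinematics(position, orientation): joint angles nearest the present ones, or None.
- arm.get_obs(): the state.
- arm.grab_frame(name): name is "scene" or "top" or "wrist"; returns a dict with "img" (384x512x3 uint8, red, green, blue), "K" (3x3 intrinsics, pixels), "distortion" ([k1, k2, p1, p2, k3] as OpenCV has them; the pictures are not rectified), "camera_from_world" (4x4, takes a point from world to camera coordinates); the wrist camera has in their place "mount" (4x4, takes a point from camera to tool coordinates, whose origin is the TCP and whose axes are the flange's). Camera axes: x right, y down, z forward; pixel columns grow to the right and rows downward; lengths in m; the calibration is good to about 2 mm. A picture is of the moment at which its call begins: read the wrist's pose just before it. There is no depth.
A pose or a line that the arm cannot do raises arm.MotionError and nothing moves.
- arm.close_job(): hands the job in; it is judged then, once.
The state is a dict: "clock": time; "joint_positions": joint angles; "dq": joint speeds; "tau": joint torques, N m; "eef_pos": TCP position; "ee_rot": TCP orientation; "ft_force": force on the tool from outside, world axes, zero at the start; "torque": the same for the moment, N m; "gripper_width": opening from 0.0 (shut) to 1.0 (fully open); "gripper_force": force on a finger pad.
Only numpy, scipy, OpenCV 4.12 (cv2) and the standard library are available. Lean on these libraries where they do the work, as an engineer would, in place of code of your own. Each camera call takes 0.05 s, during which the arm holds its last target. There are 200 camera calls.

## Working session

There is one attempt and no reset: what is moved stays moved. The work goes in short steps, each a Python script; the robot and the scene stay as the last script left them, time stands still between calls to the robot, and variables do not carry over. Pictures are saved under pics/ and viewed, at most 14 in all, crops included, and the job is handed in when it is done.

```bash
ls; mkdir -p pics; python3 - <<'E'
from rig import arm
import cv2,numpy as np
o=arm.get_obs();print(o['clock'],o['eef_pos'],o['ee_rot'],arm.hold_point_z)
for n in('scene','top'):
    f=arm.grab_frame(n);np.savez(f'pics/{n}0.npz',**{k:np.array(v) for k,v in f.items()})
    cv2.imwrite(f'pics/{n}0.png',cv2.resize(f['img'][...,::-1],(800,600)))
    print(n,f['K'],f['distortion'],f['camera_from_world'])
E
```

```text
pics
0.0 [ 0.19305023 -0.51464449  0.23074035] [-3.09001503e+00 -5.60370435e-01  2.01195563e-04] 0.0187
scene [[415.87548946   0.         260.19626575]
 [  0.         415.87548946 194.0192538 ]
 [  0.           0.           1.        ]] [-0.04389388  0.          0.          0.          0.        ] [[ 0.37517761  0.92679757  0.01697131 -0.14728739]
 [ 0.62687947 -0.24019546 -0.74116683 -0.2594032 ]
 [-0.68283519  0.28870817 -0.67110633  1.62840165]
 [ 0.          0.          0.          1.        ]]
top [[464.14501786   0.         252.33418984]
 [  0.         464.14501786 194.33649225]
 [  0.           0.           1.        ]] [-0.01942852  0.          0.          0.          0.        ] [[-0.02115309 -0.99975634 -0.00630986 -0.01948506]
 [-0.99847895  0.02144663 -0.05079203  0.53569483]
 [ 0.05091498  0.00522585 -0.99868932  1.51072092]
 [ 0.          0.          0.          1.        ]]
```

View pics/scene0.png

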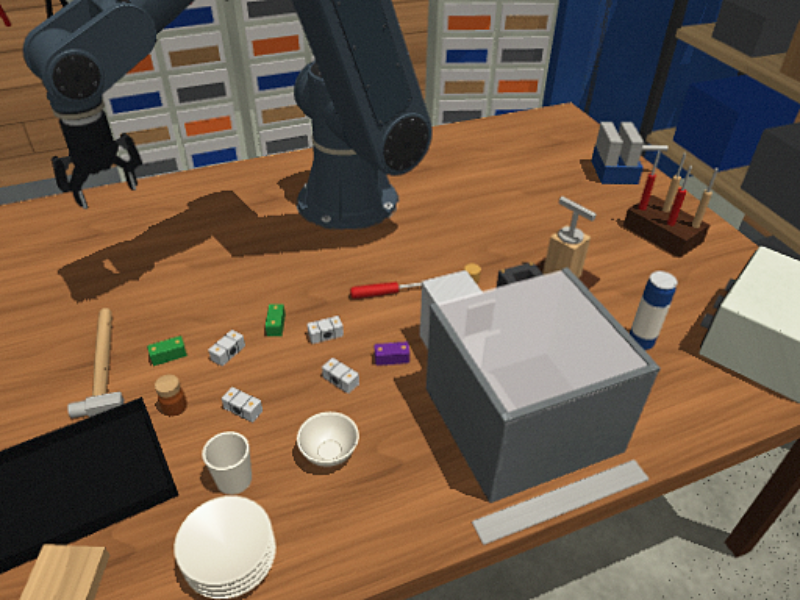

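View pics/top0.png

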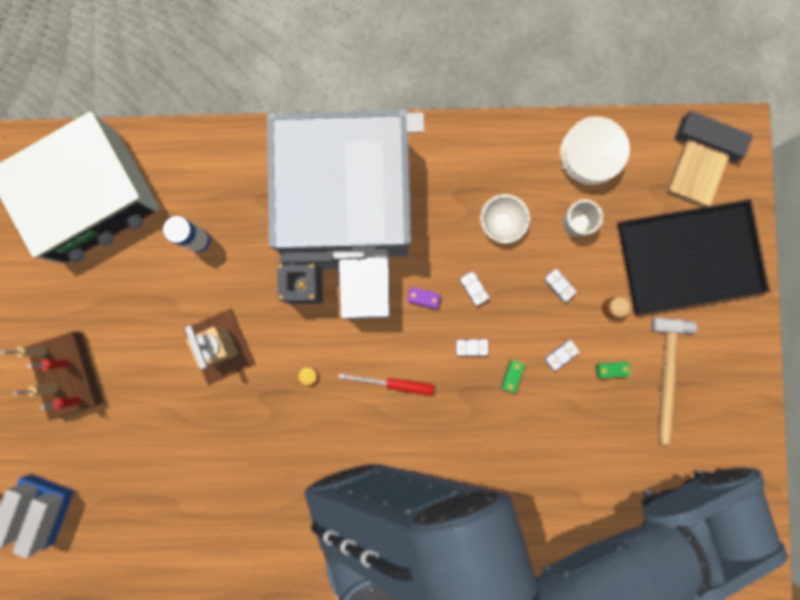

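The scene shows four silver dies, at top (475,289), (561,285), (473,348) and (563,355) in the 800-wide view. The decoys are green at (513,376) and (613,370), and purple at (424,298). The silver ones fit because the task rules out green and purple. The key hangs in its stand at (210,345), the shaft block is at (299,283) and the apron at (364,287). I'll confirm this with one enlarged crop.

```bash
cat > h.py <<'E'
import numpy as np,cv2
from rig import arm
from scipy.spatial.transform import Rotation as R
class Cam:
    def __init__(s,n,f=None):
        if n=='wrist':
            o=arm.get_obs();f=arm.grab_frame(n)
            T=np.eye(4);T[:3,:3]=R.from_rotvec(o['ee_rot']).as_matrix();T[:3,3]=o['eef_pos']
            s.wc=T@np.array(f['mount'])
        else:
            f=f or arm.grab_frame(n);s.wc=np.linalg.inv(np.array(f['camera_from_world']))
        s.img=np.array(f['img']);s.K=np.array(f['K']);s.d=np.array(f['distortion'])
        s.hsv=cv2.cvtColor(s.img,cv2.COLOR_RGB2HSV)
    def pt(s,uv,z):
        uv=np.array(uv,float).reshape(-1,1,2)
        n=cv2.undistortPoints(uv,s.K,s.d)[:,0]
        d=np.c_[n,np.ones(len(n))]@s.wc[:3,:3].T;c=s.wc[:3,3]
        return c+d*((z-c[2])/d[:,2])[:,None]
    def px(s,P):
        cw=np.linalg.inv(s.wc)
        return cv2.projectPoints(np.array(P,float).reshape(-1,1,3),cv2.Rodrigues(cw[:3,:3])[0],cw[:3,3],s.K,s.d)[0][:,0]
def down(yaw):  # tool z down; tool y axis at angle yaw in world xy
    y=np.array([np.cos(yaw),np.sin(yaw),0]);z=np.array([0,0,-1.]);x=np.cross(y,z)
    return R.from_matrix(np.c_[x,y,z]).as_rotvec()
def rects(mask,amin,amax):
    out=[]
    for c in cv2.findContours(mask.astype('uint8'),cv2.RETR_EXTERNAL,cv2.CHAIN_APPROX_NONE)[0]:
        if amin<cv2.contourArea(c)<amax: out.append(c)
    return out
E
python3 - <<'E'
import numpy as np,cv2
from h import *
d=np.load('pics/top0.npz');c=Cam('top',dict(d))
cv2.imwrite('pics/crop.png',cv2.resize(c.img[60:260,110:420,::-1],None,fx=2.55,fy=2.55,interpolation=cv2.INTER_CUBIC))
h=c.hsv
m=((h[...,1]<60)&(h[...,2]>150))
for k in rects(cv2.morphologyEx(m.astype('uint8'),cv2.MORPH_CLOSE,np.ones((3,3))),80,6000):
    r=cv2.minAreaRect(k);print(np.round(r[0]),np.round(r[1]),round(r[2]),np.round(c.pt(r[0],.03),3),)
E
```

```text
[ 19. 338.] [11. 37.] 20 [[0.087 0.734 0.03 ]]
[  2. 331.] [11. 36.] 18 [[0.11  0.788 0.03 ]]
[359. 227.] [11. 21.] 51 [[ 0.421 -0.375  0.03 ]]
[302. 222.] [10. 20.] 90 [[ 0.441 -0.19   0.03 ]]
[130. 220.] [29. 17.] 68 [[0.46  0.367 0.03 ]]
[432. 208.] [ 8. 27.] 90 [[ 0.477 -0.611  0.03 ]]
[303. 184.] [21. 11.] 58 [[ 0.563 -0.197  0.03 ]]
[359. 182.] [21. 10.] 48 [[ 0.567 -0.377  0.03 ]]
[230. 182.] [42. 35.] 90 [[0.576 0.039 0.03 ]]
[112. 146.] [17. 17.] 72 [[0.702 0.424 0.03 ]]
[374. 139.] [22. 21.] 45 [[ 0.708 -0.432  0.03 ]]
[323. 140.] [30. 30.] 90 [[ 0.707 -0.266  0.03 ]]
[381.  97.] [41. 44.] 45 [[ 0.847 -0.459  0.03 ]]
```

View pics/crop.png

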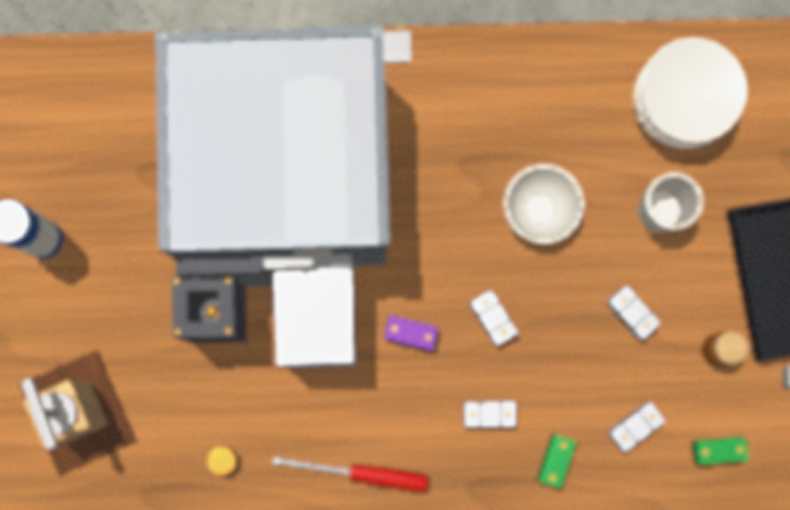

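The crop shows four silver dies, at crop (494,319), (633,312), (490,414) and (637,427). The green and purple bars are decoys. The shaft block's brass dots are at (177,282), (227,279), (229,330) and (179,332), and the key's crossbar runs from (27,380) to (50,445).

```bash
python3 - <<'E'
from h import *
d=np.load('pics/top0.npz');c=Cam('top',dict(d))
q=lambda L,z:c.pt(np.array(L)/2.55+[110,60],z)
rim=q([(161,251),(388,246),(383,28),(157,36)],.208) # (0,168),(0,-88),(250,-88),(250,168)
ap=q([(277,367),(355,363)],.14)
dots=q([(177,282),(227,279),(229,330),(179,332)],.15)
key=q([(27,380),(50,445)],.187)
local=np.array([(0,.168),(0,-.088),(.25,-.088),(.25,.168)])
P=rim[:,:2];lc=local-local.mean(0);Pc=P-P.mean(0)
a=np.arctan2((lc[:,0]*Pc[:,1]-lc[:,1]*Pc[:,0]).sum(),(lc*Pc).sum())
Rm=np.array([[np.cos(a),-np.sin(a)],[np.sin(a),np.cos(a)]])
m=P.mean(0)-Rm@local.mean(0)
print('rim',P.round(3),'yaw',a,'mouth',m)
print('resid',((P-m)@Rm-local).round(4))
print('apron front (expect -.13,±.045)',((ap[:,:2]-m)@Rm).round(4))
print('dots',((dots[:,:2]-m)@Rm).round(4),dots.mean(0),'exp -.06,.13')
print('key',key, key.mean(0))
g=key.mean(0)
v=key[1]-key[0];print('key yaw',np.arctan2(v[1],v[0]))
# look from above the stand, then shaft
for p in [np.array([g[0]-.02,g[1],.42])]:
  for yaw in (np.arctan2(v[1],v[0])-np.pi/2,np.arctan2(v[1],v[0])+np.pi/2,):
    print(yaw,arm.inverse_kinematics(p,down(yaw)))
f=arm.grab_frame('wrist');print(f['mount'],f['K'][0])
E
```

```text
rim [[ 0.634  0.194]
 [ 0.634 -0.062]
 [ 0.884 -0.062]
 [ 0.881  0.196]] yaw 0.004912033563465752 mouth [0.63316722 0.02562422]
resid [[ 0.0014  0.0004]
 [ 0.0001 -0.0001]
 [ 0.0002 -0.0012]
 [-0.0016  0.0009]]
apron front (expect -.13,±.045) [[-0.1309  0.0455]
 [-0.1286 -0.0467]]
dots [[-0.0281  0.1603]
 [-0.0262  0.1013]
 [-0.0863  0.1001]
 [-0.0871  0.159 ]] [0.57559665 0.1555013  0.15      ] exp -.06,.13
key [[0.49171491 0.35306347 0.187     ]
 [0.41709409 0.32727223 0.187     ]] [0.4544045  0.34016785 0.187     ]
key yaw -2.8088156855499546
-4.379612012344851 [ 0.57995204  0.23340575  1.35381896  0.          1.55436795 -1.32362125]
-1.238019358755058 [ 5.79952043e-01  2.33405745e-01  1.35381896e+00 -8.88178420e-16
  1.55436795e+00  1.81797140e+00]
[[-4.24257105e-04 -9.62066516e-01 -2.72814659e-01  6.99135611e-02]
 [ 9.99999832e-01 -5.15873926e-04  2.64091369e-04  7.58822133e-06]
 [-3.94811433e-04 -2.72814501e-01  9.62066574e-01 -1.41864978e-01]
 [ 0.00000000e+00  0.00000000e+00  0.00000000e+00  1.00000000e+00]] [335.26232     0.        259.6562526]
```

```bash
python3 - <<'E'
from h import *
import pickle
for n,p,y in (('shaft',(.574,.155,.30),-1.52),('stand',(.454,.340,.30),-1.238)):
    arm.move_pose(p,down(y));arm.dwell(.3);c=Cam('wrist');pickle.dump(c,open(f'pics/{n}.pkl','wb'))
    cv2.imwrite(f'pics/{n}.png',cv2.resize(c.img[...,::-1],(800,600)))
print(arm.get_obs()['clock'],arm.get_obs()['joint_positions'])
E
```

```text
4.4583 [ 5.59550494e-01  3.22235163e-01  1.51876109e+00 -4.83106614e-05
  1.30071843e+00  1.79865003e+00]
```

View pics/shaft.png

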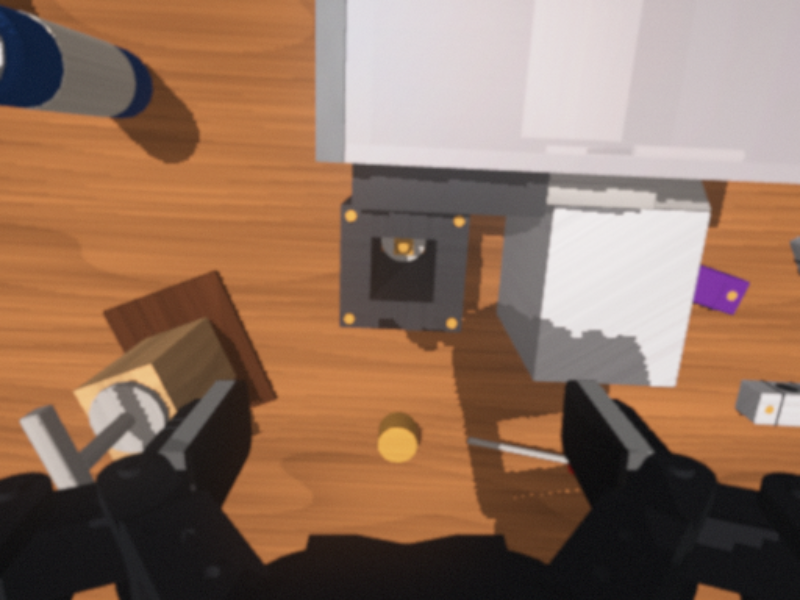

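View pics/stand.png

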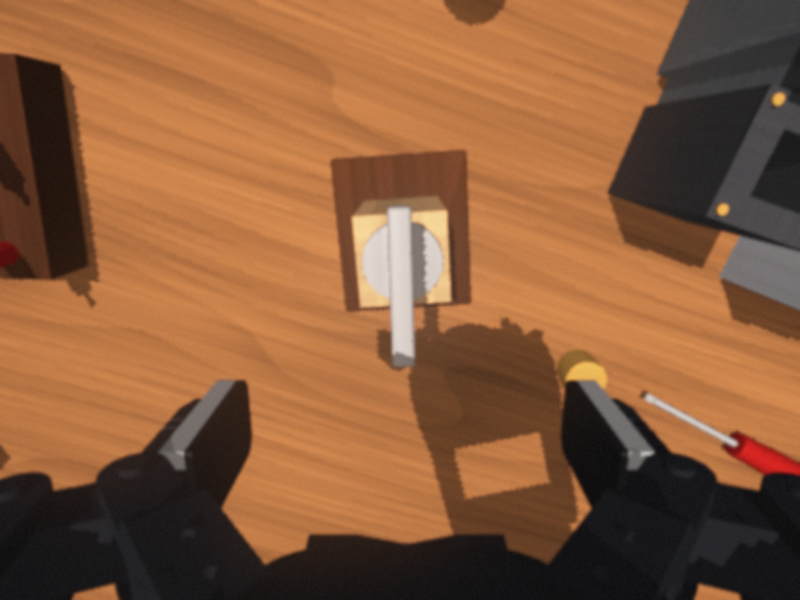

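The shaft view shows the brass dots at (350,215), (459,222), (452,323) and (349,319), and the stem tip at (403,246). The stand view shows the post's top corners at (353,214), (447,210), (452,300) and (359,306), with the crossbar from (399,207) to (402,360).

```bash
python3 - <<'E'
from h import *
import pickle
s=pickle.load(open('pics/shaft.pkl','rb'));t=pickle.load(open('pics/stand.pkl','rb'))
q=lambda c,L,z:c.pt((np.array(L)+.5)*.64-.5,z)
d=q(s,[(350,215),(459,222),(452,323),(349,319)],.15);b=q(s,[(371,236),(436,240),(434,302),(371,299)],.15)
print('dots',d.mean(0),'bore',b.mean(0),'tip',q(s,[(403,246)],.078))
v=d[0]-d[3]+d[1]-d[2];print('safe yaw',np.arctan2(v[1],v[0]))
p=q(t,[(353,214),(447,210),(452,300),(359,306)],.11);print('stand',p.mean(0))
v=p[1]-p[0]+p[2]-p[3];print('stand yaw',np.arctan2(v[1],v[0]))
k=q(t,[(399.5,207),(402.5,361)],.187);v=k[0]-k[1];print('key',k.mean(0),np.arctan2(v[1],v[0]),np.linalg.norm(v))
E
```

```text
dots [0.57599565 0.15699713 0.15      ] bore [0.57682102 0.15675311 0.15      ] tip [[0.57739232 0.15715765 0.078     ]]
safe yaw 0.009785585274973207
stand [0.45494502 0.34157243 0.11      ]
stand yaw -1.1849974497643065
key [0.45606609 0.34240842 0.187     ] 0.3471658648121242 0.08000183239016537
```

```bash
cat >> h.py <<'E'
def guarded(target,step,flim,yaw=None,speed=.05,axis=2):
    """step straight toward target until outside force change exceeds flim; returns position"""
    p=np.array(arm.get_obs()['eef_pos']);t=np.array(target,float);n=max(1,int(np.ceil(np.linalg.norm(t-p)/step)))
    f0=np.array(arm.get_obs()['ft_force'])
    for i in range(1,n+1):
        arm.movel(p+(t-p)*i/n,speed)
        o=arm.get_obs();df=np.array(o['ft_force'])-f0
        if np.linalg.norm(df)>flim: print('contact',np.round(o['eef_pos'],4),df.round(1));return False
    return True
SH=np.array([.5765,.157]);ST=np.array([.456,.342]);KY=-1.226
E
python3 - <<'E'
from h import *
arm.move_gripper(.6,30)
arm.movel([*ST,.161],.12,down(KY))
arm.move_gripper(0,60)
o=arm.get_obs();print(o['gripper_width'],o['gripper_force'],o['ft_force'])
arm.movel([*ST,.335],.12)
print(arm.get_obs()['ft_force'],arm.get_obs()['gripper_width'])
arm.move_pose([*SH,.335],down(-1.52));arm.dwell(.3)
print(guarded([*SH,.225],.03,8,speed=.08))
arm.dwell(.2);o=arm.get_obs();print(o['clock'],o['eef_pos'],o['ft_force'])
c=Cam('wrist');cv2.imwrite('pics/ins.png',c.img[...,::-1])
c=Cam('scene');cv2.imwrite('pics/ins2.png',cv2.resize(c.img[100:230,250:450,::-1],None,fx=3,fy=3))
a=cv2.imread('pics/ins.png');b=cv2.imread('pics/ins2.png');H=np.zeros((600,800,3),'uint8');H[:288,:384]=cv2.resize(a,(384,288));b=cv2.resize(b,(480,312));H[288:,:480]=b;cv2.imwrite('pics/insc.png',H)
E
```

```text
0.1323678004777961 58.92865441739559 [-2.00078083  1.48868295  3.4343719 ]
[ 1.87666886  0.11190345 -3.15226625] 0.12868079234226337
True
11.5833 [0.57666309 0.15704979 0.2254757 ] [-0.05623141 -0.13771046 -3.34992073]
```

View pics/insc.png

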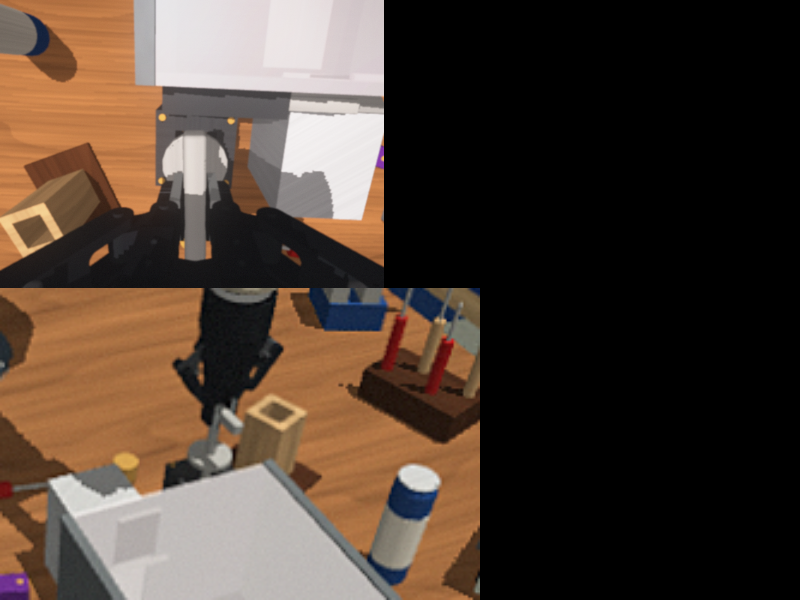

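The key is upright in the gripper with its foot in the bore. Next I'll lower it onto the stem.

```bash
python3 - <<'E'
from h import *
print(guarded([*SH,.201],.004,10,speed=.04))
o=arm.get_obs();print(o['clock'],o['eef_pos'],o['ft_force'],o['torque'],o['gripper_width'])
E
```

```text
True
13.4333 [0.57695906 0.15713249 0.20146511] [2.17433109 0.13882008 2.01800803] [ 0.11630949 -0.37186987  0.01421828] 0.12688167333607614
```

```bash
python3 - <<'E'
from h import *
p=arm.get_obs()['eef_pos'];t0=arm.get_obs()['torque'][2]
for y in list(np.arange(-1.3,-.3,.2))+list(np.arange(-.3,.05,.04)):
    arm.movel([SH[0],SH[1],.202],.05,down(y));o=arm.get_obs()
    tz=o['torque'][2]-t0;print(round(y,2),round(tz,2),np.round(o['ft_force'],1))
    if abs(tz)>.9: break
arm.dwell(.3);o=arm.get_obs();print(o['clock'],o['joint_positions'],o['eef_pos'])
c=Cam('wrist');top=Cam('top')
cv2.imwrite('pics/turn.png',np.hstack([cv2.resize(c.img[...,::-1],(400,300)),cv2.resize(top.img[140:230,150:270,::-1],(400,300))]))
E
```

```text
-1.3 -0.04 [ 2.3  0.3 -3.1]
-1.1 -0.01 [ 2.   1.1 -3.6]
-0.9 -0.03 [ 2.5  1.7 -4.5]
-0.7 -0.04 [ 1.4  1.9 -4.7]
-0.5 -0.08 [ 1.7  2.  -5. ]
-0.3 0.04 [-0.   3.3 -6. ]
-0.26 -0.11 [-0.6  3.8 -5.9]
-0.22 -0.14 [-0.   2.8 -5.8]
-0.18 -0.11 [ 0.7  3.3 -6.6]
-0.14 -0.13 [ 0.2  2.8 -6.6]
-0.1 -0.18 [ 0.6  4.2 -6.1]
-0.06 -0.34 [-0.6  2.5 -6.2]
-0.02 -0.56 [-1.1  2.4 -6.6]
0.02 -0.59 [-0.6  3.1 -6.9]
17.85 [1.87934312e-01 4.66434512e-01 1.55428894e+00 2.64437233e-05
 1.12093881e+00 1.68635681e-01] [0.57647492 0.15697305 0.20199667]
```

View pics/turn.png

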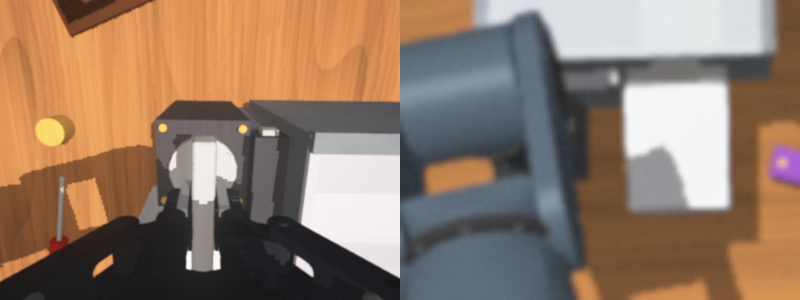

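The bolt tip has drawn back clear of the apron's opening, and the torque rise marks the stop. I'll release the key and look at the dies from closer.

```bash
cat >> h.py <<'E'
def dies(c,dbg=False,vmin=150,z=.03,amin=400):
    h=c.hsv;m=((h[...,1]<45)&(h[...,2]>vmin)).astype('uint8')
    m=cv2.morphologyEx(m,cv2.MORPH_CLOSE,np.ones((5,5)));out=[]
    for k in rects(m,amin,6000):
        w=c.pt(k[:,0],z)[:,:2]
        r=cv2.minAreaRect((w*1000).astype('float32'));b=cv2.boxPoints(r);e=b[1]-b[0],b[2]-b[1]
        l=max(e,key=np.linalg.norm);s=min(e,key=np.linalg.norm)
        L,S=np.linalg.norm(l),np.linalg.norm(s)
        if 50<L<85 and 22<S<50: out.append((r[0][0]/1e3,r[0][1]/1e3,np.arctan2(l[1],l[0])%np.pi,L,S))
    return out
E
python3 - <<'E'
from h import *
arm.movel([*SH,.201],.05,down(-.08))
arm.move_gripper(.4,30);arm.movel([*SH,.34],.15)
arm.move_pose([.5,-.28,.33],down(-1.57));arm.dwell(.3)
c=Cam('wrist')
for d in dies(c):print(np.round(d,3))
cv2.imwrite('pics/dies.png',cv2.resize(c.img[...,::-1],(800,600)));print(arm.get_obs()['clock'])
t=Cam('top');print([np.round(d,3) for d in dies(t,amin=100)])
cv2.imwrite('pics/dies2.png',cv2.resize(t.img[140:230,130:270,::-1],(700,450)))
E
```

```text
[ 0.444 -0.19   1.572 64.04  34.2  ]
[ 0.48  -0.594  1.472 52.495 25.744]
[ 0.564 -0.199  0.53  64.055 30.661]
[ 0.567 -0.377  0.698 64.705 30.202]
21.6083
[array([ 0.441, -0.19 ,  1.549, 64.827, 32.324]), array([ 0.563, -0.197,  0.532, 66.82 , 32.829])]
```

View pics/dies.png

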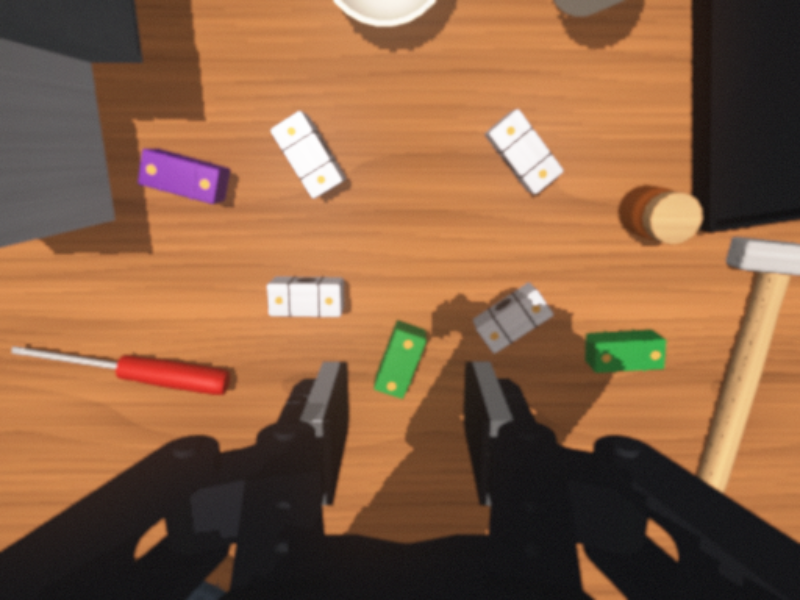

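View pics/dies2.png

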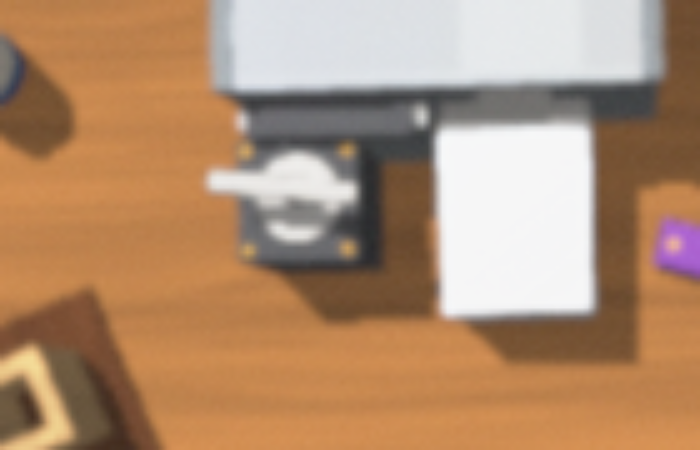

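Three lit dies are measured at (0.444,-0.190), (0.564,-0.199) and (0.567,-0.377). The fourth is in the arm's shadow. The bolt is clear and the key is seated. I'll put away the first die.

```bash
cat >> h.py <<'E'
YS=.007;M=np.array([.635,.0265])
def S(x,y,z):
    c,s=np.cos(YS),np.sin(YS);return np.array([M[0]+c*x-s*y,M[1]+s*x+c*y,z])
def putaway(x,y,th,push=True,back=.018):
    phi=(th+np.pi/2)%np.pi-np.pi/2
    if phi<-1.2: phi+=np.pi
    g=np.array([x,y])-back*np.array([np.cos(phi),np.sin(phi)]);o=down(phi-np.pi/2)
    arm.move_gripper(.75,40)
    arm.move_pose([*g,.12],o);arm.movel([*g,.004],.12)
    arm.move_gripper(0,40);w=arm.get_obs()['gripper_width'];print('width',w)
    if w<.25: print('MISSED');arm.movel([*g,.2],.15);return False
    arm.movel([*g,.27],.2)
    os=down(YS-np.pi/2)
    arm.move_pose(S(-.09-back,0,.27),os)
    arm.movel(S(-.09-back,0,.146),.12);arm.dwell(.1)
    ok=guarded(S(-.002-back,0,.146),.015,12,speed=.08)
    p=arm.get_obs();print('ins',ok,p['eef_pos'],np.round(p['ft_force'],1),p['clock'])
    if not ok: return False
    arm.move_gripper(.5,40)
    q=p['eef_pos'];arm.movel(S(-.10,0,.150),.15)
    if push:
        arm.move_gripper(0,30);ok=guarded(S(-.022,0,.150),.013,12,speed=.1)
        print('push',ok,arm.get_obs()['ft_force'].round(1) if ok else '')
        arm.movel(S(-.10,0,.150),.2)
    arm.movel(S(-.10,0,.27),.2);print('clock',arm.get_obs()['clock']);return True
E
python3 - <<'E'
from h import *
putaway(.444,-.190,1.56)
arm.dwell(.2);c=Cam('wrist');s=Cam('scene')
cv2.imwrite('pics/d0.png',np.hstack([cv2.resize(c.img[...,::-1],(400,300)),cv2.resize(s.img[150:330,240:440,::-1],(400,360))[:300]]))
E
```

```text
width 0.34660092532533066
ins True [0.61471363 0.02635311 0.145754  ] [-0.5 -0.6 -2.5] 31.4583
push True [-0.6 -0.6 -1.2]
clock 35.9
```

View pics/d0.png

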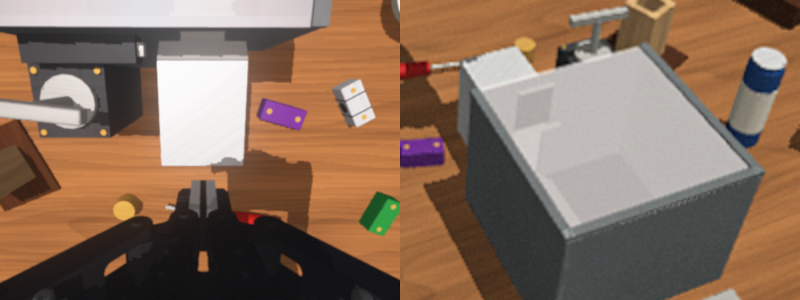

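The apron is empty, so the die dropped through. I'll do the next dies, measuring each one first.

```bash
cat >> h.py <<'E'
def look(p,near,vmin=150,yaw=-1.57):
    arm.move_pose(p,down(yaw));arm.dwell(.25);c=Cam('wrist')
    L=[d for d in dies(c,vmin=vmin) if d[0]<.63]
    print([np.round(d,3) for d in L])
    L=sorted(L,key=lambda d:np.hypot(d[0]-near[0],d[1]-near[1]))
    return (L[0] if L and np.hypot(L[0][0]-near[0],L[0][1]-near[1])<.06 else None),c
E
python3 - <<'E'
from h import *
for near,lk in (((.564,-.199),(.53,-.20,.3)),((.567,-.377),(.53,-.36,.3))):
    d,c=look(lk,near)
    if d is None: cv2.imwrite('pics/lost.png',c.img[...,::-1]);print('lost');break
    if not putaway(*d[:3]): break
print(arm.get_obs()['clock'])
c=Cam('wrist');t=Cam('top')
print([np.round(d,3) for d in dies(t,amin=100,vmin=110)])
cv2.imwrite('pics/d2.png',np.hstack([cv2.resize(c.img[...,::-1],(400,300)),cv2.resize(t.img[130:280,200:400,::-1],(400,300))]))
E
```

```text
[array([ 0.564, -0.198,  0.527, 63.866, 29.954]), array([ 0.569, -0.375,  0.706, 68.537, 30.494])]
width 0.3440910745740642
ins True [0.61471184 0.02633516 0.1457563 ] [-1.3 -0.1 -3.2] 46.0083
push True [-0.7 -0.1 -0.1]
clock 50.45
[array([ 0.427, -0.379,  1.977, 53.432, 29.405]), array([ 0.567, -0.378,  0.699, 64.041, 29.528])]
width 0.3471008624253998
ins True [0.61469856 0.02636547 0.14576639] [-1.  -0.2 -2.3] 61.4083
push True [-0.1  0.6 -0.3]
clock 65.85
65.85
[array([ 0.421, -0.375,  2.165, 66.905, 34.022])]
```

View pics/d2.png

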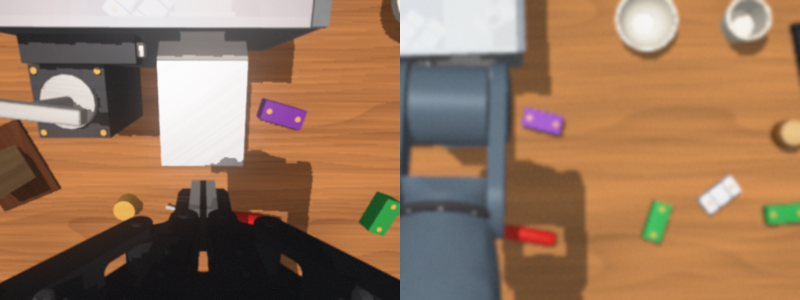

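One die remains, at (0.421,-0.375) in the top view. The apron is clear and the purple and green decoys haven't been touched.

```bash
python3 - <<'E'
from h import *
print(putaway(.421,-.375,2.165))
c=Cam('wrist')
arm.move_pose([.45,-.2,.42],down(-1.57));arm.dwell(.2)
t=Cam('top');s=Cam('scene')
print([np.round(d,3) for d in dies(t,amin=100,vmin=110)])
cv2.imwrite('pics/d3.png',np.vstack([np.hstack([cv2.resize(c.img[...,::-1],(400,300)),cv2.resize(t.img[60:240,160:400,::-1],(400,300))]),np.hstack([cv2.resize(s.img[170:320,260:430,::-1],(400,300))]*2)]))
E
```

```text
width 0.34907431972904795
ins True [0.61472224 0.02635647 0.14576468] [-0.2 -0.9 -1.6] 75.95
push True [-0.2 -0.  -0.3]
clock 80.3917
True
[]
```

View pics/d3.png

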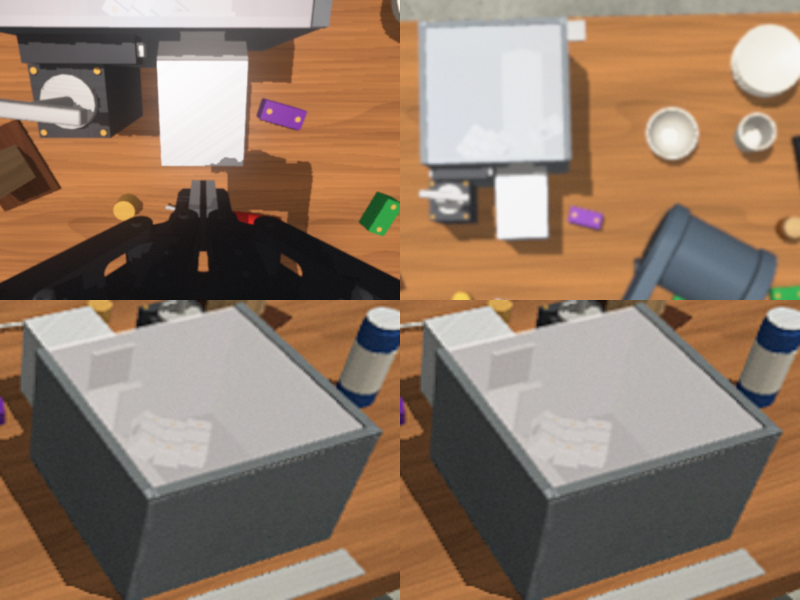

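All four dies lie inside, seen through the clear top, and the flap hangs shut. Next I'll lock the safe.

```bash
python3 - <<'E'
from h import *
arm.move_gripper(.4,30)
arm.move_pose([*SH,.30],down(-.08));arm.movel([*SH,.202],.12);arm.move_gripper(0,60)
t0=arm.get_obs()['torque'][2];print(arm.get_obs()['gripper_width'])
for y in list(np.arange(-.3,-1.6,-.2))+list(np.arange(-1.62,-2.05,-.04)):
    arm.movel([*SH,.202],.05,down(y));o=arm.get_obs()
    tz=o['torque'][2]-t0;print(round(y,2),round(tz,2),np.round(o['ft_force'],1))
    if y<-1.7 and abs(tz)>.5: break
arm.dwell(.3)
t=Cam('top');c=Cam('wrist');print(arm.get_obs()['clock'])
cv2.imwrite('pics/lock.png',np.hstack([cv2.resize(c.img[...,::-1],(400,300)),cv2.resize(t.img[140:230,150:270,::-1],(400,300))]))
E
```

```text
0.12537863717534134
-0.3 0.19 [-1.3  0.2  6.6]
-0.5 0.19 [-0.   0.4  6.6]
-0.7 0.23 [-1.1  0.5  6.9]
-0.9 0.25 [-1.7  1.1  6.9]
-1.1 0.23 [-1.   1.1  5.5]
-1.3 0.24 [-0.3  0.   6.1]
-1.5 0.25 [-0.2  0.5  5.4]
-1.62 0.29 [0.7 0.3 5.8]
-1.66 0.29 [-0.1 -1.8  6.6]
-1.7 0.35 [ 0.2 -2.6  6.6]
-1.74 0.38 [-0.2 -0.4  6.7]
-1.78 0.33 [-0.1 -1.3  6.3]
-1.82 0.36 [-1.2 -1.2  6.6]
-1.86 0.65 [-0.4 -1.2  6. ]
89.6667
```

View pics/lock.png

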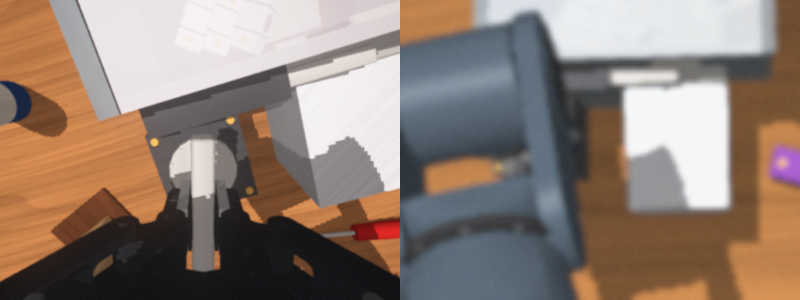

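The bolt is across the opening again and the torque rise marks the locked stop. I'll lift the key and return it to its stand.

```bash
python3 - <<'E'
from h import *
arm.movel([*SH,.202],.05,down(-1.90));arm.dwell(.3);print(arm.get_obs()['torque'])
arm.movel([*SH,.202],.05,down(-1.72))
arm.movel([*SH,.335],.1);print(arm.get_obs()['ft_force'])
arm.move_pose([*ST,.335],down(KY));arm.dwell(.4)
print(guarded([*ST,.175],.02,8,speed=.08),guarded([*ST,.1615],.004,6,speed=.04))
o=arm.get_obs();print(o['eef_pos'],o['ft_force'])
arm.move_gripper(.5,30);arm.dwell(.3);arm.movel([*ST,.30],.12);arm.dwell(.3)
c=Cam('wrist');arm.move_pose([.40,-.25,.35],down(-1.57));arm.dwell(.3);s=Cam('scene');t=Cam('top')
print(arm.get_obs()['clock'])
cv2.imwrite('pics/end.png',np.vstack([np.hstack([cv2.resize(c.img[...,::-1],(400,300)),cv2.resize(t.img[130:250,100:260,::-1],(400,300))]),np.hstack([cv2.resize(s.img[120:300,260:460,::-1],(400,300)),cv2.resize(t.img[60:270,110:410,::-1],(400,300))])]))
E
```

```text
[-0.45706604  0.26919667  0.4623524 ]
[-0.98793228 -0.01609164 -2.32327294]
contact [0.4568 0.3425 0.1627] [ 0.6 -0.9  9.3]
True False
[0.45683042 0.34253798 0.16268101] [ 0.16264641 -0.66293194  6.47670257]
102.425
```

View pics/end.png

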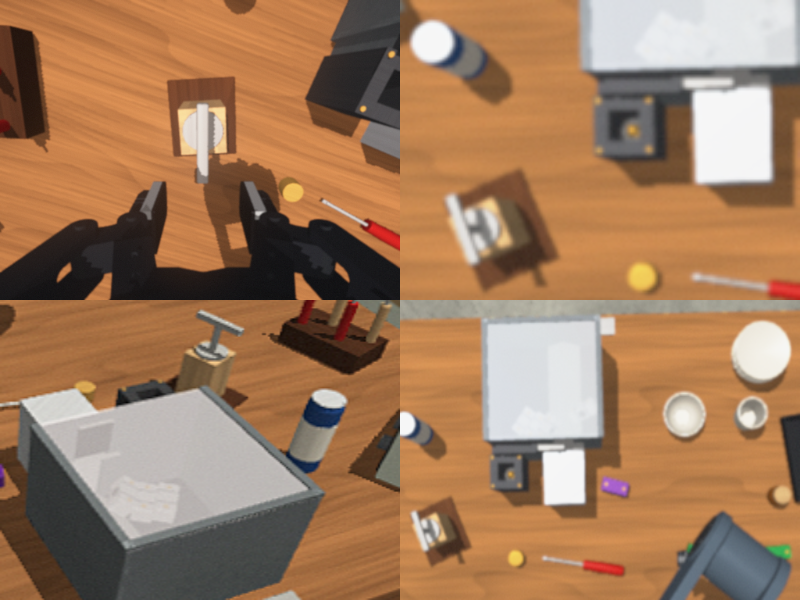

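The key stands upright with its flange on the stand, the bolt is across the opening, all the dies are inside, and the bystanders haven't moved.

```bash
python3 -c "
from rig import arm
print(arm.close_job())"
```

```text
the job is handed in; nothing more can be done
None
```

The job is handed in at about 102 s of 210: all four silver dies are in the safe with the flap shut, the bolt is locked again and the key is upright in its stand; no verdict came back, so this rests on the last pictures and the torque readings.

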